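Slide the thin plate out over the edge and stack it on the pile of bars

TASK

A thin flat plate lies in the shallow channel of a low black rest, too flat to get hold of there. Slide it towards the robot along the channel until about a third of its length sticks out over the front edge, take the overhanging end by its two long edges, lift the plate off and set it down flat on top of the pile of four bars (not on the block with the round holes), centred and lying lengthwise along the pile. Do not let the plate fall, and let go of it only when it is at its place.

Things in the scene. Friction and masses are not known exactly. Their poses are not given: they have to be found in the camera images.
- plate_center (a point): Centre (half-way up) of the loose thin flat aluminium plate, 120 mm long (its x axis) x 50 mm wide (y) x 5 mm thick (z), about 80 g, plain, no holes. It lies loose at the start in the channel of the black rest, long axis along the channel, its front end 5 to 30 mm behind the rest's front edge.
- slide_rest: Low black plastic rest fixed to the table, 170 mm long (x axis) x 74 mm wide. Origin at the centre of its underside, on the table. Its -x end is the front edge (85 mm from the origin), facing the robot, with free space before it. Channel floor 50 mm above the table, 54 mm wide, open at both ends; guide strips 4 mm high along both sides, so 1 mm of the plate stands above them.
- bar_pile: Pile of four plain aluminium bars with dark gaps between them, pinned together and fixed to the table: 104 mm long (x axis) x 34 mm wide (y) x 40 mm high, flat top with two small dark pin heads, no holes. Origin at the centre of its underside, on the table; z up. The plate, being wider, will overhang it by 8 mm on all sides.
- tube_block: The wrong place: one solid aluminium block with four round 13 mm holes in its top, fixed to the table, 104 mm long (x axis) x 34 mm wide (y) x 40 mm high. Origin at the centre of its underside. Not to be used.

How it is judged:
On the way, in this order (a step that is already met when the one before it is completed fails the run):
1. the plate has been slid forward, still lying flat in the channel, so that at least 25 mm of it overhangs the front edge (x of plate_center in the frame of slide_rest between -0.09 and -0.05 m and height (world z) of plate_center between 0.048 and 0.057 m and angle between plate_center's own z axis and vertical below 0.1 rad), for 0.2 s.
2. the plate is held by the fingers, lifted clear (contact force between the fingers and flat_plate above 1 N and height (world z) of plate_center above 0.065 m), for 0.2 s.
At the end, for the whole second after the job is handed in: The plate lies flat (within 3 degrees) and at rest on top of the pile of four bars, its centre within 18 mm of the pile's centre and its long axis within 12 degrees of the pile's long axis (either way round) (horizontal distance between plate_center and bar_pile below 0.018 m and angle between the x axis of plate_center and the x axis of bar_pile, either way round below 0.21 rad and height (world z) of plate_center between 0.038 and 0.047 m and angle between plate_center's own z axis and vertical below 0.06 rad and linear speed of flat_plate below 0.02 m/s); the robot touches nothing.
It fails at once if the plate falls off: its centre comes lower than 25 mm above the table (height (world z) of plate_center below 0.025 m).
It fails at once if the plate is let go high above its place (centre more than 90 mm above the table and not in the fingers) (height (world z) of plate_center above 0.09 m and contact force between the fingers and flat_plate below 0.05 N).
It also fails if it takes over 51 s, if anything falls off the work surface, if the arm or the gripper's body presses on something with over 40 N, if the wrist force passes 120 N, or if a joint passes its speed limit or range.

ROBOT

A 6-joint arm with a two-finger parallel gripper is mounted at the origin on a cart in front of the work surface, level with it; the furniture and walls round the work are solid. World frame = base frame: x ahead of the robot, y to its left, z up, the work surface at z = 0. Lengths are in m, angles in rad, forces in N, time in s.
With the tool pointing down it reaches from about 0.425 to 0.95 m from the base axis. Payload 14.7 kg.
Tool frame: the origin (TCP) lies on the centre line of the jaws, within the pads' length; the fingertips stand 14 mm ahead of it and the grasp point (between the pads) lies 5 mm behind it; z points along the fingers, y is the line along which they close (so a half turn about z gives the same grasp; the last joint's range is limited). The gripper opens to 85 mm and grips with 20 to 120 N. Pads are 22 mm wide; open, the fingers measure 114 mm over their backs; the gripper's body (76 mm by 85 mm) begins 54 mm behind the grasp point. The pads swing forward as they close: fully open they stand 13 mm farther back than shut.
Start: joints at [1.073, 0.48, 1.596, -0, 1.065, -0.047], TCP at [0.283, 0.585, 0.245] pointing down, gripper open.
Joint ranges: [-2.75, 2.75], [-0.82, 2.05], [0.23, 2.67], [-1.56, 4.7], [0.09, 2.69], [-2.92, 2.92]. Speed limits (rad/s): [1.89, 1.89, 2.39, 3.01, 3.01, 3.01].

INTERFACE

Orientations are given as a unit quaternion [w, x, y, z].
In Python, from bench import status, capture, camera_params, job, masks_of, spot_point gives the robot as it stands.
- The arm moves only by the shell command python3 -m creep 'ROWS' [FORCE]. ROWS is JSON, a list of rows, each an object with "translation": the shift along the tool's x, y, z in units of 800 mm (1.0 is 800 mm), a list of three; "dr": the turn, a rotation vector about the tool's x, y, z in units of 2 pi rad (1.0 is 2 pi rad), a list of three; "hand": the closure, from 0 (fully open) to 1 (shut). In form: [{"translation": [x, y, z], "dr": [wx, wy, wz], "hand": hand}, ...]. A call has 1 to 5 rows; each row shifts and turns the commanded pose from where the row before left it, along the tool's axes as they then stand; what a row does not reach is not made up. A row lasts 1/10 s, in which the tool goes at most 50 mm and 8.59 degrees, less where a joint would pass 70% of its speed; a pose out of reach is approached as far as the arm can. A call with a number of a shift or a turn outside -1 to 1 is refused whole. A call with a gripper value outside its range is refused whole. The fingers move at their own pace and stop on an object; FORCE is the grip in N (left out, the last holds). Time passes only in rows, so rows that do not move let the fingers close. It gives the time, the measured TCP pose, the force, the opening and the grip force at its end, in the units of the state.
- status.read_state(): the state, without advancing time (a new reading comes with each control period).
- capture(name): name is "side" or "top"; returns the picture (420x560x3 uint8, red, green, blue); there is no depth.
- camera_params(name): a dict with "fovy" (degrees; the focal length in pixels is half the picture's height over the tangent of half this angle, whatever the lens; pixels are square), "cx", "cy" (the principal point, pixels), "k1" (the pictures are not rectified: a ray, as slopes to the right and down, at radius r is drawn at 1 + k1 r^2 times it, then the intrinsics apply), "view" (4x4, takes a point from world to camera coordinates). Camera axes: x right, y up, looking along -z (the intrinsics and any distortion apply to the point x, -y, -z); pixel columns grow to the right and rows downward; lengths in m; the calibration is good to about 2 mm. A picture is of the moment at which its call begins. camera_params takes no time and is no camera call.
- job.finish_job(): hands the job in; it is judged then, once.
Trained networks look in the newest picture that a camera, given by its name, has taken for a name from the list of things; names that differ only in an ending like _2 or _b are one class to them, and where a whole thing is asked for, a point or a joint stands for the part that bears it (a point fixed in the world has none). Each returns a list of dicts, best first, with "p" (0 to 1); they miss things now and then, are a little off and sometimes report something else, mostly with a low value. They report only what shows in the picture. A call takes as long as a camera call.
- masks_of(camera, target): "mask" (420x560 bool, what is visible of it) and "box" ([left, top, width, height] in pixels, round what is visible of it).
- spot_point(camera, target): "xy" ([column, row] in pixels: a listed point, or the origin of a listed thing).
The state is a dict: "clock": time; "joint_pos": joint angles; "qd": joint speeds; "tau": joint torques, N m; "eef_pos": TCP position; "eef_rot": TCP orientation; "force": force on the tool from outside, world axes, zero at the start; "ft_torque": the same for the moment, N m; "grip_width": finger opening in m; "grasp_force": force on a finger pad.
Only numpy, scipy, OpenCV 4.12 (cv2) and the standard library are available. Lean on these libraries where they do the work, as an engineer would, in place of code of your own. Each camera call takes 0.05 s, during which the arm holds its last target. There are 200 camera calls.

## Working session

There is one attempt and no reset: what is moved stays moved. The work goes in short steps, Python scripts to look and compute and a shell command to move; the robot and the scene stay as the last step left them, time stands still between calls to the robot, and variables do not carry over. Pictures are saved under pics/ and viewed, at most 13 in all, crops included, and the job is handed in when it is done.

```bash
ls; mkdir -p pics; cat > h.py <<'E'
import numpy as np, cv2
from bench import status, capture, camera_params, job, masks_of, spot_point
def cam(n):
    p=camera_params(n); V=np.array(p["view"]); f=210/np.tan(np.radians(p["fovy"])/2)
    return p,V,f
def ray(n,uv):
    p,V,f=cam(n); d=np.array([(uv[0]-p["cx"])/f,(uv[1]-p["cy"])/f]); s=d.copy()
    for _ in range(20): s=d/(1+p["k1"]*(s@s))
    R=V[:3,:3]; return -R.T@V[:3,3], R.T@np.array([s[0],-s[1],-1])
def at_z(n,uv,z):
    o,d=ray(n,uv); return o+d*(z-o[2])/d[2]
def proj(n,P):
    p,V,f=cam(n); c=V[:3,:3]@np.array(P)+V[:3,3]; s=np.array([c[0],-c[1]])/-c[2]
    s=s*(1+p["k1"]*(s@s)); return s*f+[p["cx"],p["cy"]]
def save(n,fn,s=1.4):
    im=capture(n); cv2.imwrite("pics/"+fn,cv2.resize(im[:,:,::-1],None,fx=s,fy=s)); return im
E
python3 - <<'E'
from h import *
print(status.read_state())
for n in("top","side"):
    print(n,camera_params(n)); save(n,n+"0.png")
    for t,z in(("plate_center",.0525),("slide_rest",0),("bar_pile",0),("tube_block",0)):
        for r in spot_point(n,t)[:2]: print(t,r["xy"],r["p"],at_z(n,r["xy"],z).round(4))
        if t!="x":
            for m in masks_of(n,t)[:2]:
                k=m["mask"].astype(np.uint8); c,_=cv2.findContours(k,0,2)
                c=max(c,key=cv2.contourArea); b=cv2.boxPoints(cv2.minAreaRect(c))
                zt={"plate_center":.055,"slide_rest":.054}.get(t,.04)
                P=np.array([at_z(n,q,zt)[:2] for q in b]); print(" mask",m["p"],m["box"],P.round(3).tolist(),P.mean(0).round(4))
E
```

```text
pics
{'clock': 0.0, 'joint_pos': array([ 1.07345750e+00,  4.80810971e-01,  1.59685020e+00, -8.54220977e-06,
        1.06507848e+00, -4.66171645e-02]), 'qd': array([-1.64321901e-03,  3.61647374e-04,  1.07310896e-03,  1.08089741e-03,
       -5.85440534e-05, -2.74670577e-04]), 'tau': array([ 3.43700420e-03, -9.50644970e+01, -4.30175400e+01,  4.51670339e-04,
        1.20476927e-02,  1.08143113e-04]), 'eef_pos': array([0.28296504, 0.58476086, 0.24469473]), 'eef_rot': array([-1.50465013e-04,  2.23456030e-01,  9.74713842e-01, -5.53420732e-04]), 'force': array([-0.38628306, -0.06528746, -0.38868781]), 'ft_torque': array([-0.03131402, -0.04107975,  0.02332913]), 'grasp_force': 0.0, 'grip_width': 0.08519294321299978}
top {'fovy': 51.44146937520257, 'cx': 275.649743943497, 'cy': 208.32827446191018, 'k1': -0.059409889882443695, 'view': array([[-0.02799811, -0.99960623, -0.00186681, -0.18781279],
       [ 0.99165127, -0.02801036,  0.12586972, -0.5418143 ],
       [-0.12587245,  0.00167289,  0.99204502, -0.83148264],
       [ 0.        ,  0.        ,  0.        ,  1.        ]])}
plate_center [345.
[... 1271 characters left out ...]
 209.2] 0.91 [ 0.5394 -0.3272  0.    ]
slide_rest [249.0, 275.0] 0.64 [ 0.5328 -0.0433 -0.    ]
 mask 0.69 [254.5, 178.2, 74.7, 40.5] [[0.584, -0.185], [0.647, -0.368], [0.461, -0.381], [0.429, -0.202]] [ 0.5301 -0.2839]
bar_pile [251.5, 272.9] 0.9 [ 0.5309 -0.051   0.    ]
 mask 0.84 [221.4, 246.5, 59.6, 38.3] [[0.57, 0.011], [0.592, -0.074], [0.467, -0.047], [0.457, 0.031]] [ 0.5214 -0.0196]
tube_block [274.9, 234.1] 0.86 [ 0.5377 -0.2007  0.    ]
 mask 0.71 [248.3, 214.4, 54.7, 29.3] [[0.565, -0.106], [0.599, -0.203], [0.487, -0.215], [0.465, -0.12]] [ 0.5289 -0.1611]
 mask 0.29 [274.2, 183.4, 50.2, 13.8] [[0.587, -0.336], [0.604, -0.392], [0.478, -0.4], [0.467, -0.346]] [ 0.534  -0.3683]
```

```bash
python3 - <<'E'
from h import *
im=capture("top")[:,:,::-1]
cv2.imwrite("pics/t1.png",cv2.resize(im[150:260,160:400],(792,363),interpolation=cv2.INTER_CUBIC))
E
```

```text
(no output)
```

View pics/t1.png

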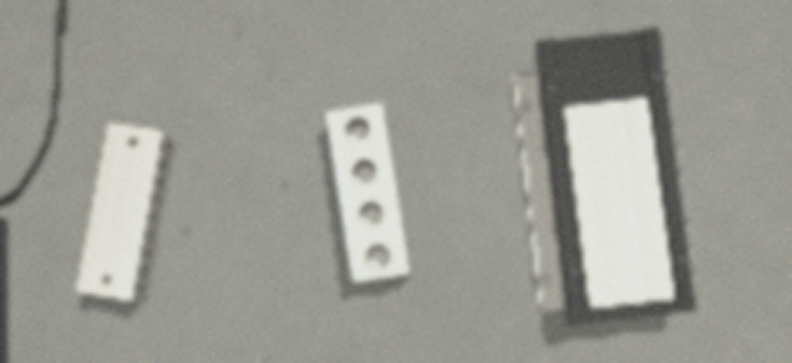

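View pics/side0.png

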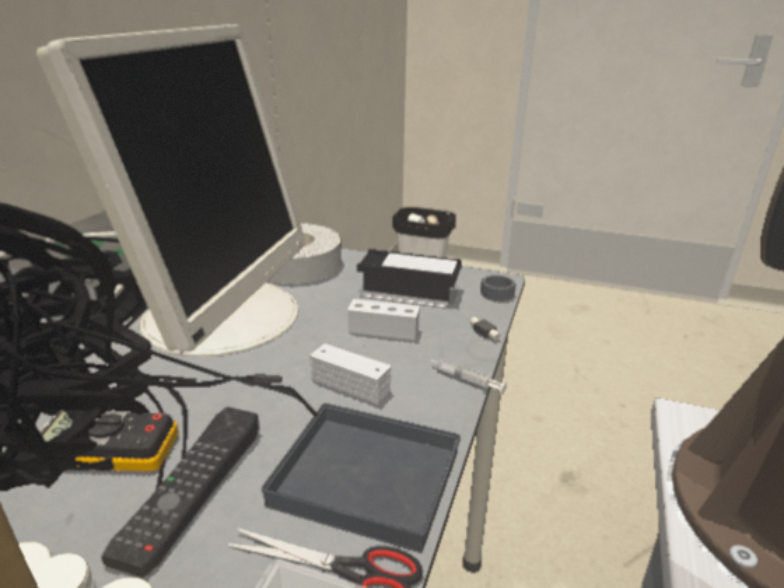

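```bash
python3 - <<'E'
from h import *
def w(pts,z): return np.array([at_z("top",(160+(u+.5)/3.3-.5,150+(v+.5)/3.3-.5),z)[:2] for u,v in pts])
def rep(n,pts,z):
    P=w(pts,z); c=P.mean(0); d=(P[0]+P[1]-P[2]-P[3])/2; e=(P[0]+P[3]-P[1]-P[2])/2
    print(n,P.round(4).tolist(),c.round(4),"len",np.linalg.norm(d).round(4),np.linalg.norm(e).round(4),"yaw",np.arctan2(d[1],d[0]).round(4),np.arctan2(-e[0],e[1]).round(4))
rep("plate",[(564,105),(647,97),(674,301),(590,308)],.055)
rep("rest",[(537,42),(658,30),(693,310),(567,322)],.054)
rep("pile",[(107,123),(163,131),(133,302),(78,292)],.04)
E
```

```text
plate [[0.5835, -0.3117], [0.587, -0.3612], [0.4658, -0.3708], [0.4632, -0.3216]] [ 0.5249 -0.3413] len 0.1211 0.0495 yaw 0.0807 0.0616
rest [[0.6223, -0.2974], [0.6277, -0.3702], [0.4603, -0.3819], [0.4555, -0.308]] [ 0.5415 -0.3394] len 0.1675 0.0735 yaw 0.0665 0.0693
pile [[0.5832, -0.038], [0.5773, -0.0718], [0.475, -0.053], [0.4818, -0.0202]] [ 0.5293 -0.0457] len 0.1035 0.0339 yaw -0.1773 -0.1882
```

View pics/top0.png

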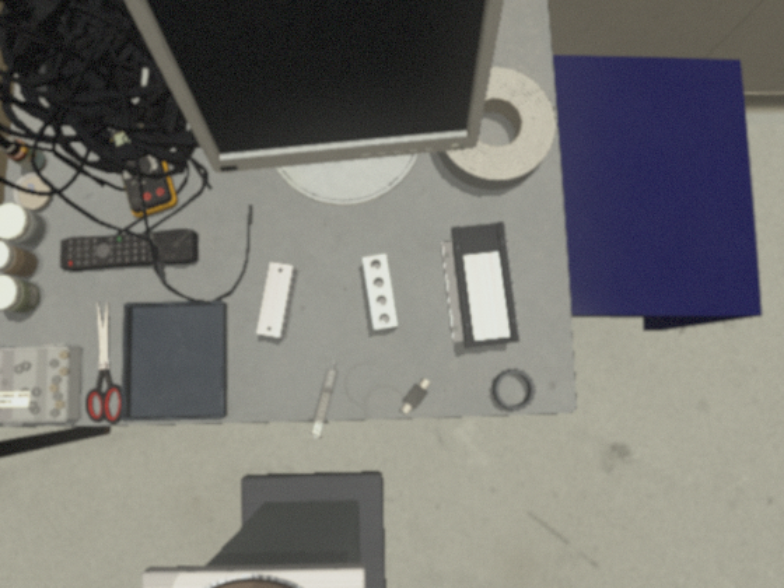

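```bash
cat >> h.py <<'E'
from scipy.spatial.transform import Rotation as Ro
def go(p=None,yaw=None):
    s=status.read_state(); q=s["eef_rot"]; R=Ro.from_quat([q[1],q[2],q[3],q[0]]); M=R.as_matrix()
    print("t",round(s["clock"],2),"tcp",s["eef_pos"].round(4),"yaw",np.arctan2(M[1,0],M[0,0]).round(4),"tilt",M[:2,2].round(4),"F",s["force"].round(1),"w",round(s["grip_width"],4),"g",round(s["grasp_force"],1),"j6",s["joint_pos"][5].round(2))
    p=s["eef_pos"] if p is None else p
    y=yaw if yaw is not None else np.arctan2(M[1,0],M[0,0])
    T=np.array([[np.cos(y),np.sin(y),0],[np.sin(y),-np.cos(y),0],[0,0,-1]])
    print(" total trans (target frame)",(T.T@(np.array(p)-s["eef_pos"])/.8).round(4)," (cur frame)",(M.T@(np.array(p)-s["eef_pos"])/.8).round(4)," dr",(Ro.from_matrix(M.T@T).as_rotvec()/2/np.pi).round(4))
YR=np.pi+.068; C=np.array([.5415,-.3394]); X=np.array([np.cos(.068),np.sin(.068)])
def rest(a,z): return np.r_[C+a*X,z]
E
python3 - <<'E'
from h import *
go([.46,-.34,.2],YR)
for st,tt in(((297/1.4,237/1.4),(472/1.4,148/1.4)),((185/1.4,345/1.4),(220/1.4,165/1.4))):
    o,d=ray("side",st);o2,d2=ray("top",tt)
    k=np.linalg.lstsq(np.c_[d,-d2],o2-o,rcond=None)[0]; print((o+k[0]*d).round(3),(o2+k[1]*d2).round(3))
print(rest(.064,.066),rest(-.108,.045))
E
python3 -m creep '[{"translation":[0,0,0],"dr":[0,0,-0.0209],"hand":0.5},{"translation":[0,0,0],"dr":[0,0,-0.0209],"hand":1},{"translation":[0,0,0],"dr":[0,0,-0.0209],"hand":1},{"translation":[0,0,0],"dr":[0,0,-0.0209],"hand":1}]' 60
```

```text
t 0.95 tcp [0.2832 0.5851 0.2453] yaw 2.6908 tilt [0. 0.] F [-0.   0.7  0.4] w 0.0853 g 0.0 j6 -0.05
 total trans (target frame) [-0.1419 -1.1687  0.0567]  (cur frame) [-0.7027 -0.9445  0.0566]  dr [ 0.      0.     -0.0826]
[ 0.747 -0.323  0.076] [ 0.732 -0.33   0.071]
[0.724 0.029 0.064] [0.721 0.027 0.062]
[ 0.60535209 -0.33505135  0.066     ] [ 0.4337496  -0.34673834  0.045     ]
clock: 1.35
eef_pos: [0.2832, 0.5851, 0.2453]
eef_rot: [0.0, -0.04, 0.999, 0.0]
force: [0.2, -0.3, 0.2]
grip_width: 0.0283
grasp_force: 0.0
```

```bash
python3 -m creep '[{"translation":[-0.0188,-0.0495,0],"dr":[0,0,0],"hand":1},{"translation":[-0.0188,-0.0495,0],"dr":[0,0,0],"hand":1},{"translation":[-0.0188,-0.0495,0],"dr":[0,0,0],"hand":1},{"translation":[-0.0188,-0.0495,0],"dr":[0,0,0],"hand":1},{"translation":[-0.0188,-0.0495,0],"dr":[0,0,0],"hand":1}]'
python3 -m creep '[{"translation":[-0.0188,-0.0495,0],"dr":[0,0,0],"hand":1},{"translation":[-0.0188,-0.0495,0],"dr":[0,0,0],"hand":1},{"translation":[-0.0188,-0.0495,0],"dr":[0,0,0],"hand":1},{"translation":[-0.0188,-0.0495,0],"dr":[0,0,0],"hand":1},{"translation":[-0.0188,-0.0495,0],"dr":[0,0,0],"hand":1}]'
python3 -c "
from h import *
go([.46,-.34,.2],YR)"
```

```text
clock: 1.85
eef_pos: [0.3733, 0.3917, 0.2454]
eef_rot: [0.0, -0.037, 0.999, 0.0]
force: [1.8, 0.1, 0.2]
grip_width: 0.0004
grasp_force: 0.0
clock: 2.35
eef_pos: [0.4632, 0.1998, 0.2455]
eef_rot: [0.0, -0.037, 0.999, 0.0]
force: [-0.2, -0.4, -0.1]
grip_width: 0.0001
grasp_force: 0.0
t 2.35 tcp [0.4632 0.1998 0.2455] yaw -3.067 tilt [0.0005 0.0002] F [-0.2 -0.4 -0.1] w 0.0001 g 0.0 j6 -1.3
 total trans (target frame) [ 0.0498 -0.6729  0.0569]  (cur frame) [ 0.0542 -0.6726  0.0568]  dr [0.     0.0001 0.001 ]
```

```bash
python3 -m creep '[{"translation":[-0.011,-0.0566,0],"dr":[0,0,0.001],"hand":1},{"translation":[-0.011,-0.0566,0],"dr":[0,0,0],"hand":1},{"translation":[-0.011,-0.0566,0],"dr":[0,0,0],"hand":1},{"translation":[-0.011,-0.0566,0],"dr":[0,0,0],"hand":1},{"translation":[-0.011,-0.0566,0],"dr":[0,0,0],"hand":1}]'
python3 -m creep '[{"translation":[-0.011,-0.0566,0.01],"dr":[0,0,0],"hand":1},{"translation":[-0.011,-0.0566,0.01],"dr":[0,0,0],"hand":1},{"translation":[-0.011,-0.0566,0.01],"dr":[0,0,0],"hand":1},{"translation":[-0.011,-0.0566,0.01],"dr":[0,0,0],"hand":1},{"translation":[-0.011,-0.0566,0.01],"dr":[0,0,0],"hand":1}]'
python3 -m creep '[{"translation":[-0.011,-0.0566,0.02],"dr":[0,0,0],"hand":1},{"translation":[-0.011,-0.0566,0.03],"dr":[0,0,0],"hand":1},{"translation":[0,0,0.04],"dr":[0,0,0],"hand":1},{"translation":[0,0,0.0],"dr":[0,0,0],"hand":1}]'
python3 - <<'E'
from h import *
go(rest(.064,.066),YR)
save("side","s2.png"); im=capture("side")[:,:,::-1]
cv2.imwrite("pics/s2.png",cv2.resize(im[130:240,200:400],(800,440),interpolation=cv2.INTER_CUBIC))
im=capture("top")[:,:,::-1]
cv2.imwrite("pics/t2.png",cv2.resize(im[140:260,270:410],(700,600),interpolation=cv2.INTER_CUBIC))
E
```

```text
clock: 2.85
eef_pos: [0.5225, -0.0234, 0.2455]
eef_rot: [0.0, -0.034, 0.999, -0.0]
force: [0.9, 1.2, -0.4]
grip_width: -0.0001
grasp_force: 0.0
clock: 3.35
eef_pos: [0.5818, -0.2464, 0.205]
eef_rot: [0.0, -0.034, 0.999, -0.0]
force: [1.2, 0.9, -0.5]
grip_width: -0.0002
grasp_force: 0.0
clock: 3.75
eef_pos: [0.6024, -0.3316, 0.1298]
eef_rot: [-0.003, -0.033, 0.999, 0.002]
force: [-1.1, 1.0, -0.3]
grip_width: -0.0
grasp_force: 0.0
t 3.75 tcp [ 0.6024 -0.3316  0.1298] yaw -3.0751 tilt [-0.0057  0.0035] F [-1.1  1.  -0.3] w -0.0 g 0.0 j6 -2.18
 total trans (target frame) [-0.0034 -0.0046  0.0798]  (cur frame) [-0.0039 -0.0049  0.0797]  dr [ 0.0006 -0.0009 -0.0002]
```

View pics/s2.png

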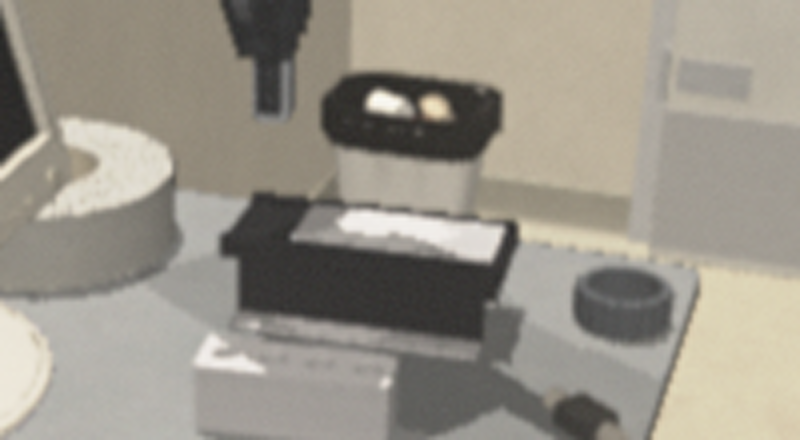

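```bash
python3 -c "
from h import *
print(proj('side',[.6024,-.3316,.116]))"
python3 -m creep '[{"translation":[-0.0034,-0.0046,0.02],"dr":[0.0006,-0.0009,0],"hand":1},{"translation":[0,0,0.03],"dr":[0,0,0],"hand":1},{"translation":[0,0,0.02],"dr":[0,0,0],"hand":1},{"translation":[0,0,0.006],"dr":[0,0,0],"hand":1},{"translation":[0,0,0.001],"dr":[0,0,0],"hand":1}]'
python3 - <<'E'
from h import *
go(rest(.064,.066),YR)
im=capture("side")[:,:,::-1]
cv2.imwrite("pics/s3.png",cv2.resize(im[160:220,240:340],(800,480),interpolation=cv2.INTER_CUBIC))
E
```

```text
[268.07391698 160.25933066]
clock: 4.4
eef_pos: [0.6082, -0.335, 0.073]
eef_rot: [0.003, -0.034, 0.999, -0.002]
force: [0.1, 1.0, 0.1]
grip_width: 0.0002
grasp_force: 0.0
t 4.4 tcp [ 0.6082 -0.335   0.073 ] yaw -3.0729 tilt [ 0.0058 -0.0033] F [0.1 1.  0.1] w 0.0002 g 0.0 j6 -2.19
 total trans (target frame) [0.0036 0.0002 0.0087]  (cur frame) [0.0036 0.0003 0.0087]  dr [-0.0006  0.0009  0.0001]
```

View pics/s3.png

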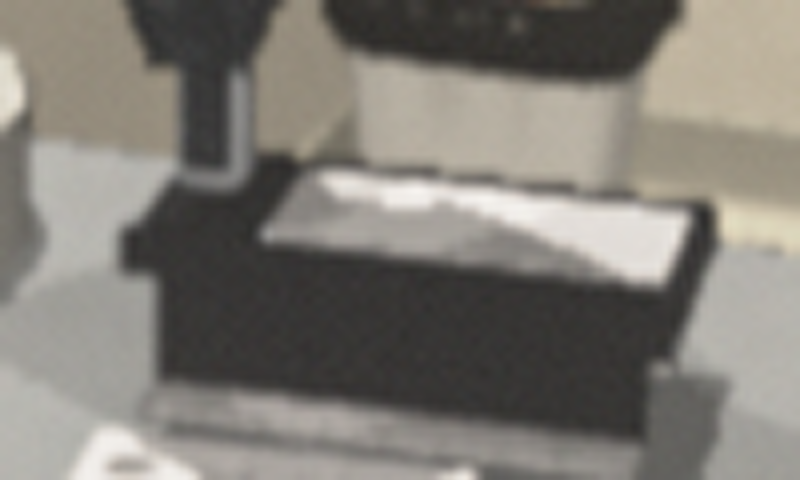

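```bash
python3 -m creep '[{"translation":[0.003,0,0.004],"dr":[-0.0006,0.0009,0],"hand":1},{"translation":[0,0,0.004],"dr":[0,0,0],"hand":1},{"translation":[0,0,0],"dr":[0,0,0],"hand":1}]'
python3 -c "
from h import *
go(rest(.006,.0665),YR)"
```

```text
clock: 4.75
eef_pos: [0.6056, -0.3356, 0.0662]
eef_rot: [-0.0, -0.034, 0.999, 0.0]
force: [0.2, 0.0, 0.3]
grip_width: 0.0002
grasp_force: 0.0
t 4.75 tcp [ 0.6056 -0.3356  0.0662] yaw -3.0735 tilt [-0.0001  0.    ] F [0.2 0.  0.3] w 0.0002 g 0.0 j6 -2.19
 total trans (target frame) [ 0.0727  0.0007 -0.0004]  (cur frame) [ 0.0727  0.0007 -0.0004]  dr [ 0. -0.  0.]
```

```bash
python3 -m creep '[{"translation":[0.006,0,0],"dr":[0,0,0],"hand":1},{"translation":[0.006,0,0],"dr":[0,0,0],"hand":1},{"translation":[0.006,0,0],"dr":[0,0,0],"hand":1},{"translation":[0.006,0,0],"dr":[0,0,0],"hand":1},{"translation":[0.006,0,0],"dr":[0,0,0],"hand":1}]'
python3 -m creep '[{"translation":[0.006,0,0],"dr":[0,0,0],"hand":1},{"translation":[0.006,0,0],"dr":[0,0,0],"hand":1},{"translation":[0.006,0,0],"dr":[0,0,0],"hand":1},{"translation":[0.004,0,0],"dr":[0,0,0],"hand":1},{"translation":[0.002,0,0],"dr":[0,0,0],"hand":1}]'
python3 - <<'E'
from h import *
go(rest(.006,.0665),YR)
im=capture("side")[:,:,::-1]
cv2.imwrite("pics/s4.png",cv2.resize(im[160:220,240:340],(800,480),interpolation=cv2.INTER_CUBIC))
E
```

```text
clock: 5.25
eef_pos: [0.5813, -0.3373, 0.0663]
eef_rot: [0.0, -0.034, 0.999, -0.0]
force: [0.8, 0.2, 0.0]
grip_width: 0.0002
grasp_force: 0.2
clock: 5.75
eef_pos: [0.5623, -0.3386, 0.0663]
eef_rot: [0.0, -0.034, 0.999, -0.0]
force: [0.8, 0.4, 1.2]
grip_width: -0.0001
grasp_force: 0.4
t 5.75 tcp [ 0.5623 -0.3386  0.0663] yaw -3.0736 tilt [ 0. -0.] F [0.8 0.4 1.2] w -0.0001 g 0.4 j6 -2.23
 total trans (target frame) [ 0.0185  0.0007 -0.0003]  (cur frame) [ 0.0185  0.0007 -0.0003]  dr [-0.  0.  0.]
```

View pics/s4.png

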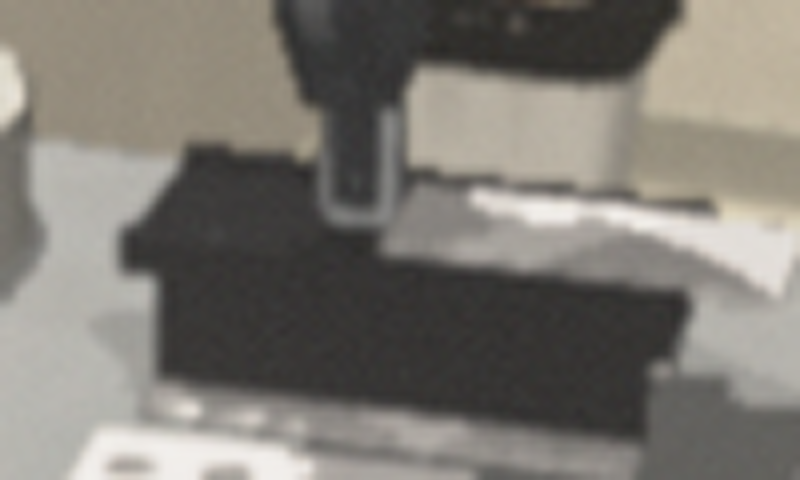

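```bash
python3 -m creep '[{"translation":[0.005,0,0],"dr":[0,0,0],"hand":1},{"translation":[0.005,0,0],"dr":[0,0,0],"hand":1},{"translation":[0.005,0,0],"dr":[0,0,0],"hand":1},{"translation":[0.0025,0,0],"dr":[0,0,0],"hand":1},{"translation":[0.001,0,0],"dr":[0,0,0],"hand":1}]'
python3 -m creep '[{"translation":[0,0,0],"dr":[0,0,0],"hand":1},{"translation":[-0.005,0,0],"dr":[0,0,0],"hand":1},{"translation":[-0.005,0,0],"dr":[0,0,0],"hand":1},{"translation":[0,0,-0.03],"dr":[0,0,0],"hand":1},{"translation":[0,0,-0.06],"dr":[0,0,0],"hand":0.5}]'
python3 -m creep '[{"translation":[0,0.06,-0.03],"dr":[0,0,0],"hand":0},{"translation":[0,0.06,0],"dr":[0,0,0],"hand":0},{"translation":[0,0.06,0],"dr":[0,0,0],"hand":0},{"translation":[0,0,0],"dr":[0,0,0],"hand":0}]'
python3 - <<'E'
from h import *
go(rest(-.108,.1),YR)
im=capture("top")[:,:,::-1]
cv2.imwrite("pics/t5.png",cv2.resize(im[150:260,290:400],(600,600),interpolation=cv2.INTER_CUBIC))
for t in("plate_center",):
  for r in spot_point("top",t)[:2]: print(r, at_z("top",r["xy"],.0525))
print(proj("top",rest(-.065,.0525)),proj("top",rest(-.125,.055)))
E
```

```text
clock: 6.3
eef_pos: [0.5475, -0.3396, 0.0662]
eef_rot: [-0.0, -0.034, 0.999, 0.0]
force: [0.7, -0.4, 0.6]
grip_width: 0.0004
grasp_force: 0.4
clock: 6.8
eef_pos: [0.5544, -0.3376, 0.1357]
eef_rot: [-0.003, -0.034, 0.999, 0.002]
force: [1.4, -1.4, -0.0]
grip_width: 0.0129
grasp_force: 0.0
clock: 7.2
eef_pos: [0.5454, -0.1935, 0.1608]
eef_rot: [-0.001, -0.036, 0.999, 0.001]
force: [-0.2, -0.9, -0.3]
grip_width: 0.0721
grasp_force: 0.0
t 7.2 tcp [ 0.5454 -0.1935  0.1608] yaw -3.0701 tilt [-0.0014  0.0014] F [-0.2 -0.9 -0.3] w 0.0721 g 0.0 j6 -2.04
 total trans (target frame) [ 0.1523 -0.1816  0.076 ]  (cur frame) [ 0.1528 -0.1812  0.0759]  dr [ 0.0002 -0.0002  0.0006]
{'xy': [346.8, 235.6], 'p': 0.83} [ 0.47705499 -0.33874957  0.0525    ]
[349.42439422 235.73244006] [353.2465271  266.89707534]
```

View pics/t5.png

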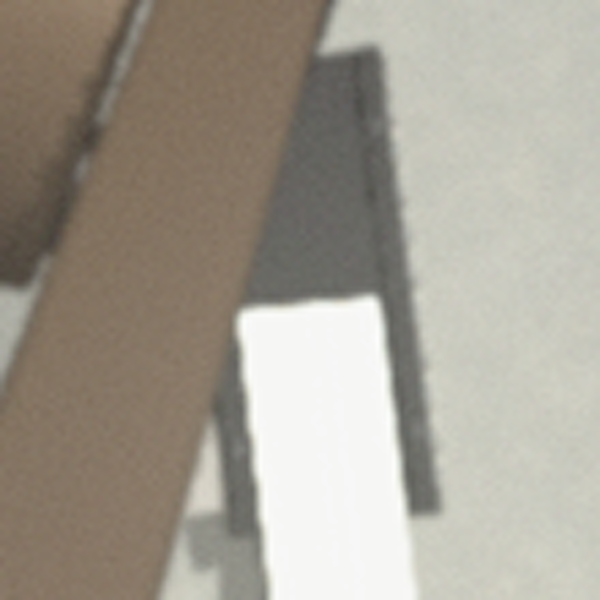

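```bash
python3 - <<'E'
from h import *
Y=np.array([-X[1],X[0]])
for u,v,z in((335,515,.055),(333,515,.054),(310,303,.055)):
    P=at_z("top",(290+(u+.5)/5.4545-.5,150+(v+.5)/5.4545-.5),z)[:2]; print(P,"x,y in rest",(P-C)@X,(P-C)@Y)
E
python3 -m creep '[{"translation":[0.0254,-0.0303,0],"dr":[0,0,0],"hand":0},{"translation":[0.0254,-0.0303,0],"dr":[0,0,0],"hand":0},{"translation":[0.0254,-0.0303,0],"dr":[0,0,0],"hand":0},{"translation":[0.0254,-0.0303,0],"dr":[0,0,0],"hand":0},{"translation":[0.0254,-0.0303,0],"dr":[0,0,0],"hand":0}]'
python3 -m creep '[{"translation":[0.0254,-0.0303,0],"dr":[0,0,0],"hand":0},{"translation":[0,0,0.03],"dr":[0,0,0],"hand":0},{"translation":[0,0,0.03],"dr":[0,0,0],"hand":0},{"translation":[0,0,0],"dr":[0,0,0],"hand":0}]'
python3 - <<'E'
from h import *
go(rest(-.108,.044),YR)
im=capture("side")[:,:,::-1]
cv2.imwrite("pics/s6.png",cv2.resize(im[140:230,240:390],(800,480),interpolation=cv2.INTER_CUBIC))
E
```

```text
[ 0.46052332 -0.34568339] x,y in rest -0.08121647894525039 -0.0007666974371139543
[ 0.46058395 -0.34514845] x,y in rest -0.08111964196241184 -0.00023710821608936708
[ 0.53601552 -0.34045279] x,y in rest -0.0055433404556743905 -0.0006776979438873662
clock: 7.8
eef_pos: [0.4524, -0.3287, 0.1605]
eef_rot: [0.0, -0.034, 0.999, -0.0]
force: [0.9, 0.3, -0.1]
grip_width: 0.0852
grasp_force: 0.0
clock: 8.2
eef_pos: [0.433, -0.3523, 0.1101]
eef_rot: [-0.001, -0.033, 0.999, 0.001]
force: [-0.0, 0.6, 0.4]
grip_width: 0.0854
grasp_force: 0.0
t 8.2 tcp [ 0.433  -0.3523  0.1101] yaw -3.075 tilt [-0.0029  0.0025] F [-0.   0.6  0.4] w 0.0854 g 0.0 j6 -2.37
 total trans (target frame) [-0.0014  0.0068  0.0827]  (cur frame) [-0.0016  0.0066  0.0827]  dr [ 0.0004 -0.0004 -0.0002]
```

View pics/s6.png

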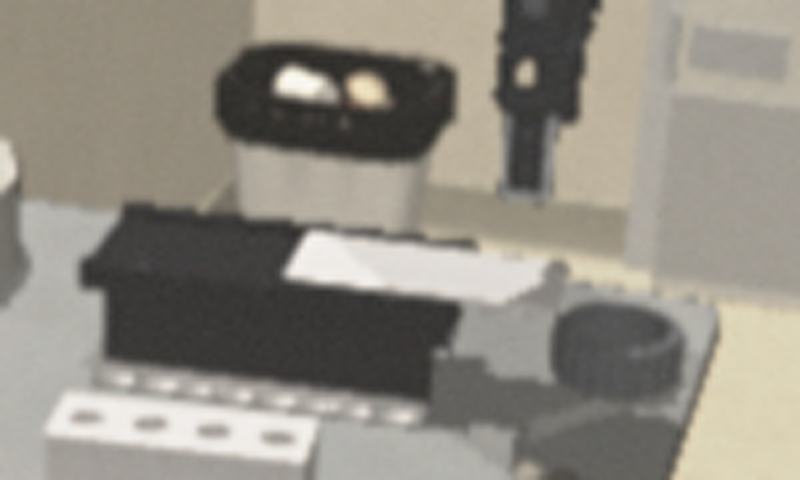

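```bash
python3 - <<'E'
from h import *
for z in (0,.02,.03):
  for uv in((511,369),(511,410),(491,390),(532,390)): print(z,at_z("top",(uv[0]/1.4,uv[1]/1.4),z)[:2].round(3))
# ring side silhouette: top rim and base rows in s6 crop
f=lambda u,v:(240+u/5.333,140+v/5.333)
for uv in((617,400),(617,303),(620,350)): print(uv,[at_z("side",f(*uv),z).round(3) for z in (0,.02,.03)])
E
```

```text
0 [ 0.422 -0.382]
0 [ 0.363 -0.379]
0 [ 0.393 -0.351]
0 [ 0.391 -0.411]
0.02 [ 0.422 -0.378]
0.02 [ 0.365 -0.375]
0.02 [ 0.394 -0.348]
0.02 [ 0.392 -0.406]
0.03 [ 0.422 -0.376]
0.03 [ 0.365 -0.373]
0.03 [ 0.394 -0.346]
0.03 [ 0.392 -0.404]
(617, 400) [array([ 0.387, -0.352,  0.   ]), array([ 0.383, -0.313,  0.02 ]), array([ 0.38 , -0.294,  0.03 ])]
(617, 303) [array([ 0.405, -0.453,  0.   ]), array([ 0.399, -0.41 ,  0.02 ]), array([ 0.397, -0.389,  0.03 ])]
(620, 350) [array([ 0.395, -0.402,  0.   ]), array([ 0.39 , -0.362,  0.02 ]), array([ 0.387, -0.341,  0.03 ])]
```

```bash
python3 -m creep '[{"translation":[-0.004,0.006,0],"dr":[0,0,0],"hand":0},{"translation":[0,0,0.03],"dr":[0,0,0],"hand":0},{"translation":[0,0,0.03],"dr":[0,0,0],"hand":0},{"translation":[0,0,0.02],"dr":[0,0,0],"hand":0},{"translation":[0,0,0.0],"dr":[0,0,0],"hand":0}]' 80
python3 - <<'E'
from h import *
go(rest(-.106,.045),YR)
E
```

```text
clock: 8.75
eef_pos: [0.4374, -0.3464, 0.048]
eef_rot: [-0.0, -0.034, 0.999, 0.0]
force: [0.3, 0.8, 0.1]
grip_width: 0.0855
grasp_force: 0.0
t 8.75 tcp [ 0.4374 -0.3464  0.048 ] yaw -3.0729 tilt [-0.001   0.0009] F [0.3 0.8 0.1] w 0.0855 g 0.0 j6 -2.36
 total trans (target frame) [ 0.0021 -0.0001  0.0037]  (cur frame) [ 0.0021 -0.0001  0.0037]  dr [ 0.0002 -0.0002  0.0001]
```

```bash
python3 -m creep '[{"translation":[0.002,-0.0008,0.003],"dr":[0,0,0],"hand":0},{"translation":[0,0,0],"dr":[0,0,0],"hand":0.3},{"translation":[0,0,0],"dr":[0,0,0],"hand":1},{"translation":[0,0,0],"dr":[0,0,0],"hand":1},{"translation":[0,0,0],"dr":[0,0,0],"hand":1}]' 80
python3 -m creep '[{"translation":[0,0,0],"dr":[0,0,0],"hand":1},{"translation":[0,0,0],"dr":[0,0,0],"hand":1},{"translation":[0,0,0],"dr":[0,0,0],"hand":1}]'
python3 - <<'E'
from h import *
go()
E
```

```text
clock: 9.25
eef_pos: [0.4362, -0.3481, 0.047]
eef_rot: [0.0, -0.034, 0.999, -0.0]
force: [-1.8, 1.2, 8.2]
grip_width: 0.0478
grasp_force: 80.6
clock: 9.55
eef_pos: [0.4362, -0.3481, 0.0471]
eef_rot: [0.0, -0.034, 0.999, -0.0]
force: [-1.2, 0.0, 8.7]
grip_width: 0.0477
grasp_force: 80.6
t 9.55 tcp [ 0.4362 -0.3481  0.0471] yaw -3.0735 tilt [ 0.001  -0.0009] F [-1.2  0.   8.7] w 0.0477 g 80.6 j6 -2.37
 total trans (target frame) [0. 0. 0.]  (cur frame) [0. 0. 0.]  dr [-0.0001  0.0001 -0.    ]
```

```bash
python3 -m creep '[{"translation":[0,0,-0.006],"dr":[0,0,0],"hand":1},{"translation":[0,0,-0.01],"dr":[0,0,0],"hand":1},{"translation":[0,0,-0.012],"dr":[0,0,0],"hand":1},{"translation":[0,0,-0.012],"dr":[0,0,0],"hand":1},{"translation":[0,0,-0.01],"dr":[0,0,0],"hand":1}]'
python3 -m creep '[{"translation":[0,0,0],"dr":[0,0,0],"hand":1},{"translation":[0,0,0],"dr":[0,0,0],"hand":1},{"translation":[0,0,0],"dr":[0,0,0],"hand":1}]'
python3 - <<'E'
from h import *
go()
im=capture("side")[:,:,::-1]
cv2.imwrite("pics/s7.png",cv2.resize(im[140:230,240:390],(800,480),interpolation=cv2.INTER_CUBIC))
E
```

```text
clock: 10.05
eef_pos: [0.436, -0.3479, 0.0874]
eef_rot: [0.0, -0.034, 0.999, -0.0]
force: [0.8, 0.0, -1.0]
grip_width: 0.0476
grasp_force: 82.2
clock: 10.35
eef_pos: [0.4356, -0.3476, 0.0859]
eef_rot: [-0.0, -0.034, 0.999, 0.0]
force: [0.6, 0.6, -0.3]
grip_width: 0.048
grasp_force: 82.2
t 10.35 tcp [ 0.4356 -0.3476  0.0859] yaw -3.0734 tilt [-0.0003  0.0003] F [ 0.6  0.6 -0.3] w 0.048 g 82.2 j6 -2.37
 total trans (target frame) [0. 0. 0.]  (cur frame) [0. 0. 0.]  dr [ 0. -0. -0.]
```

View pics/s7.png

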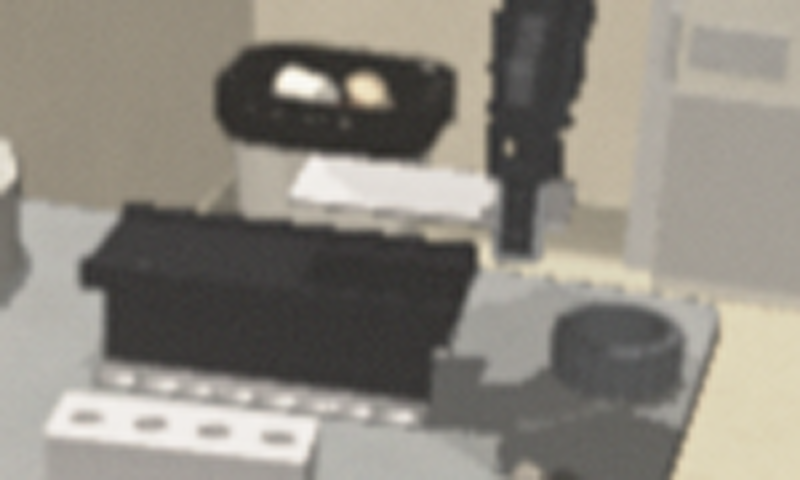

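```bash
python3 -m creep '[{"translation":[-0.005,0.02,0],"dr":[0,0,0],"hand":1},{"translation":[-0.009,0.036,0],"dr":[0,0,0],"hand":1},{"translation":[-0.009,0.036,0],"dr":[0,0,0],"hand":1},{"translation":[-0.009,0.036,0],"dr":[0,0,0],"hand":1},{"translation":[-0.009,0.036,0],"dr":[0,0,0],"hand":1}]'
python3 -m creep '[{"translation":[-0.009,0.036,0],"dr":[0,0,0],"hand":1},{"translation":[-0.009,0.036,0],"dr":[0,0,0],"hand":1},{"translation":[-0.009,0.036,0],"dr":[0,0,0],"hand":1},{"translation":[-0.009,0.036,0],"dr":[0,0,0],"hand":1},{"translation":[-0.009,0.036,0],"dr":[0,0,0],"hand":1}]'
python3 -m creep '[{"translation":[-0.005,0.02,0],"dr":[0,0,0],"hand":1},{"translation":[-0.002,0.01,0],"dr":[0,0,0.005],"hand":1},{"translation":[0,0,0],"dr":[0,0,0.01],"hand":1},{"translation":[0,0,0],"dr":[0,0,0.01],"hand":1},{"translation":[0,0,0],"dr":[0,0,0.01],"hand":1}]'
python3 -m creep '[{"translation":[0,0,0],"dr":[0,0,0.0045],"hand":1},{"translation":[0,0,0],"dr":[0,0,0],"hand":1},{"translation":[0,0,0],"dr":[0,0,0],"hand":1}]'
python3 - <<'E'
from h import *
go([.4906,-.0393,.06],np.pi-.18)
im=capture("side")[:,:,::-1]
cv2.imwrite("pics/s8.png",cv2.resize(im[190:310,180:340],(800,600),interpolation=cv2.INTER_CUBIC))
E
```

```text
clock: 10.9
eef_pos: [0.4593, -0.2125, 0.0859]
eef_rot: [-0.0, -0.034, 0.999, 0.0]
force: [0.5, -0.1, -0.2]
grip_width: 0.0479
grasp_force: 82.2
clock: 11.4
eef_pos: [0.4852, -0.0665, 0.0859]
eef_rot: [-0.0, -0.034, 0.999, 0.0]
force: [-0.3, -0.3, 0.5]
grip_width: 0.0479
grasp_force: 82.2
clock: 11.9
eef_pos: [0.489, -0.0432, 0.0859]
eef_rot: [-0.0, 0.077, 0.997, 0.0]
force: [0.8, 0.5, -0.9]
grip_width: 0.0479
grasp_force: 82.3
clock: 12.2
eef_pos: [0.4894, -0.0439, 0.0861]
eef_rot: [-0.0, 0.089, 0.996, 0.0]
force: [0.1, -0.1, -0.5]
grip_width: 0.048
grasp_force: 82.3
t 12.2 tcp [ 0.4894 -0.0439  0.0861] yaw 2.9631 tilt [-0.0002  0.0001] F [ 0.1 -0.1 -0.5] w 0.048 g 82.3 j6 -1.54
 total trans (target frame) [-0.0004  0.0059  0.0326]  (cur frame) [-0.0004  0.0059  0.0326]  dr [ 0.     -0.      0.0002]
```

View pics/s8.png

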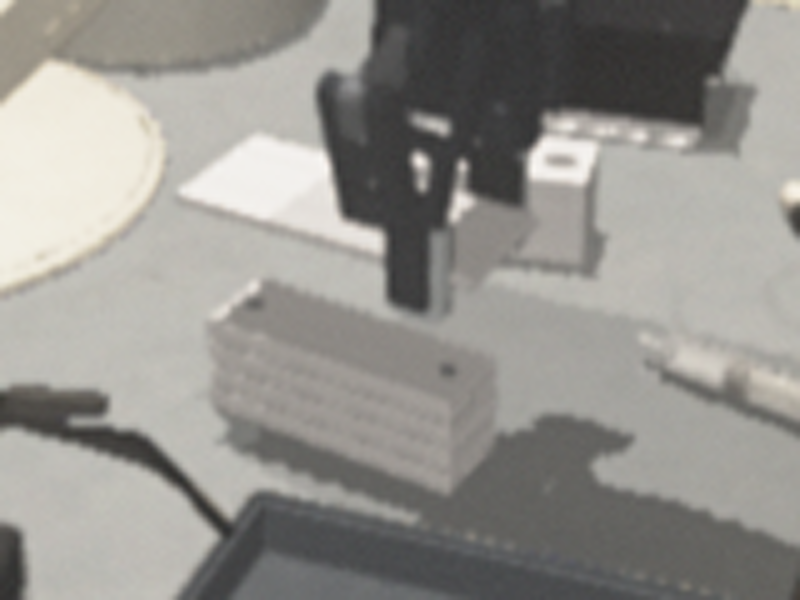

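```bash
python3 - <<'E'
from h import *
f=lambda u,v:(180+(u+.5)/5-.5,190+(v+.5)/5-.5)
P=np.array([at_z("side",f(*q),.04)[:2] for q in((262,282),(208,320),(448,398),(495,358))]); print(P.round(4).tolist(),P.mean(0))
print("pins",np.mean([at_z("side",f(*q),.04)[:2] for q in((255,303),(447,370))],0))
Q=np.array([at_z("side",f(*q),.094)[:2] for q in((262,133),(180,190))]); print(Q, Q.mean(0))
a=np.array([np.cos(-.18),np.sin(-.18)]); print("expected rear",np.array([.4894,-.0439])+.1*a)
E
python3 -m creep '[{"translation":[0,0.003,0.01],"dr":[0,0,0],"hand":1},{"translation":[0,0.003,0.012],"dr":[0,0,0],"hand":1},{"translation":[0,0,0.012],"dr":[0,0,0],"hand":1},{"translation":[0,0,0.01],"dr":[0,0,0],"hand":1},{"translation":[0,0,0],"dr":[0,0,0],"hand":1}]'
python3 -c "
from h import *
go([.4906,-.0393,.037],np.pi-.18)"
```

```text
[[0.5765, -0.0669], [0.584, -0.0364], [0.4844, -0.0204], [0.4771, -0.0492]] [ 0.53052015 -0.04324064]
pins [ 0.5317132  -0.04449953]
[[ 0.58221477 -0.08442869]
 [ 0.59129136 -0.03516506]] [ 0.58675306 -0.05979688]
expected rear [ 0.58778437 -0.06180296]
clock: 12.75
eef_pos: [0.4896, -0.0393, 0.0495]
eef_rot: [-0.001, 0.09, 0.996, 0.0]
force: [0.2, 0.3, -0.9]
grip_width: 0.0477
grasp_force: 82.3
t 12.75 tcp [ 0.4896 -0.0393  0.0495] yaw 2.9617 tilt [-0.0023  0.0003] F [ 0.2  0.3 -0.9] w 0.0477 g 82.3 j6 -1.53
 total trans (target frame) [-0.0012  0.0003  0.0157]  (cur frame) [-0.0012  0.0003  0.0157]  dr [-0.     -0.0004  0.    ]
```

```bash
python3 -m creep '[{"translation":[-0.001,0.001,0.006],"dr":[0,0,0],"hand":1},{"translation":[0,0,0.004],"dr":[0,0,0],"hand":1},{"translation":[0,0,0.003],"dr":[0,0,0],"hand":1},{"translation":[0,0,0.0015],"dr":[0,0,0],"hand":1},{"translation":[0,0,0.0],"dr":[0,0,0],"hand":1}]'
python3 -m creep '[{"translation":[0,0,0.001],"dr":[0,0,0],"hand":1},{"translation":[0,0,0],"dr":[0,0,0],"hand":1}]'
python3 -c "
from h import *
go([.4906,-.0393,.037],np.pi-.18)"
```

```text
clock: 13.25
eef_pos: [0.4914, -0.0388, 0.0393]
eef_rot: [-0.0, 0.09, 0.996, -0.0]
force: [-0.0, -1.1, -1.0]
grip_width: 0.0481
grasp_force: 82.3
clock: 13.45
eef_pos: [0.4915, -0.0388, 0.0386]
eef_rot: [0.0, 0.09, 0.996, -0.0]
force: [0.1, 0.1, -0.2]
grip_width: 0.0475
grasp_force: 82.3
t 13.45 tcp [ 0.4915 -0.0388  0.0386] yaw 2.9616 tilt [ 0.0002 -0.    ] F [ 0.1  0.1 -0.2] w 0.0475 g 82.3 j6 -1.53
 total trans (target frame) [ 0.001  -0.0008  0.002 ]  (cur frame) [ 0.001  -0.0008  0.002 ]  dr [-0.  0. -0.]
```

```bash
python3 -m creep '[{"translation":[0,0,0.001],"dr":[0,0,0],"hand":1},{"translation":[0,0,0],"dr":[0,0,0],"hand":1}]'
python3 -m creep '[{"translation":[0,0,0.001],"dr":[0,0,0],"hand":1},{"translation":[0,0,0],"dr":[0,0,0],"hand":1}]'
python3 -m creep '[{"translation":[0,0,0.001],"dr":[0,0,0],"hand":1},{"translation":[0,0,0],"dr":[0,0,0],"hand":1}]'
```

```text
clock: 13.65
eef_pos: [0.4915, -0.0388, 0.0378]
eef_rot: [0.0, 0.09, 0.996, -0.0]
force: [-0.5, 0.3, -0.0]
grip_width: 0.0476
grasp_force: 82.3
clock: 13.85
eef_pos: [0.4915, -0.0388, 0.0376]
eef_rot: [0.0, 0.09, 0.996, -0.0]
force: [-3.2, -0.4, 17.5]
grip_width: 0.0475
grasp_force: 83.8
clock: 14.05
eef_pos: [0.4915, -0.0388, 0.0375]
eef_rot: [0.0, 0.09, 0.996, -0.0]
force: [-7.3, 0.4, 36.5]
grip_width: 0.0471
grasp_force: 85.4
```

```bash
python3 -m creep '[{"translation":[0,0,-0.0017],"dr":[0,0,0],"hand":1},{"translation":[0,0,0],"dr":[0,0,0],"hand":1},{"translation":[0,0,0],"dr":[0,0,0],"hand":1}]' 25
python3 -m creep '[{"translation":[0,0,0],"dr":[0,0,0],"hand":0.3},{"translation":[0,0,0],"dr":[0,0,0],"hand":0},{"translation":[0,0,0],"dr":[0,0,0],"hand":0},{"translation":[0,0,0],"dr":[0,0,0],"hand":0},{"translation":[0,0,0],"dr":[0,0,0],"hand":0}]'
python3 -c "
from h import *
go()"
```

```text
clock: 14.35
eef_pos: [0.4916, -0.0388, 0.0377]
eef_rot: [0.0, 0.09, 0.996, -0.0]
force: [-1.1, 0.1, 8.9]
grip_width: 0.0478
grasp_force: 83.1
clock: 14.85
eef_pos: [0.4914, -0.0388, 0.0375]
eef_rot: [-0.0, 0.09, 0.996, -0.0]
force: [-0.3, -0.6, -0.2]
grip_width: 0.0853
grasp_force: 0.0
t 14.85 tcp [ 0.4914 -0.0388  0.0375] yaw 2.9616 tilt [-0.0001 -0.    ] F [-0.3 -0.6 -0.2] w 0.0853 g 0.0 j6 -1.53
 total trans (target frame) [0. 0. 0.]  (cur frame) [0. 0. 0.]  dr [-0. -0.  0.]
```

Now straight up, then aside for a look.

```bash
python3 -m creep '[{"translation":[0,0,-0.01],"dr":[0,0,0],"hand":0},{"translation":[0,0,-0.03],"dr":[0,0,0],"hand":0},{"translation":[0,0,-0.05],"dr":[0,0,0],"hand":0},{"translation":[0,0,-0.05],"dr":[0,0,0],"hand":0},{"translation":[0,0,-0.05],"dr":[0,0,0],"hand":0}]'
python3 -m creep '[{"translation":[0,-0.05,0],"dr":[0,0,0],"hand":0},{"translation":[0,-0.06,0],"dr":[0,0,0],"hand":0},{"translation":[0,-0.06,0],"dr":[0,0,0],"hand":0},{"translation":[0,-0.05,0],"dr":[0,0,0],"hand":0},{"translation":[0,0,0],"dr":[0,0,0],"hand":0}]'
python3 - <<'E'
from h import *
go()
a=capture("side")[:,:,::-1];b=capture("top")[:,:,::-1]
r=lambda i:cv2.resize(i,(400,400),interpolation=cv2.INTER_CUBIC)
cv2.imwrite("pics/f.png",np.hstack([r(a[200:320,180:300]),r(b[150:270,140:260])]))
for n in("top","side"):
    for q in spot_point(n,"plate_center")[:1]: print(q,at_z(n,q["xy"],.0425))
E
```

```text
clock: 15.35
eef_pos: [0.491, -0.0387, 0.1916]
eef_rot: [-0.0, 0.09, 0.996, -0.0]
force: [0.6, -0.1, -0.1]
grip_width: 0.0856
grasp_force: 0.0
clock: 15.85
eef_pos: [0.4593, -0.216, 0.1903]
eef_rot: [0.001, 0.092, 0.996, -0.001]
force: [-0.0, 0.5, 0.0]
grip_width: 0.0855
grasp_force: 0.0
t 15.85 tcp [ 0.4593 -0.216   0.1903] yaw 2.9581 tilt [ 0.0011 -0.0014] F [-0.   0.5  0. ] w 0.0855 g 0.0 j6 -1.89
 total trans (target frame) [0. 0. 0.]  (cur frame) [0. 0. 0.]  dr [-0.0002  0.0002 -0.    ]
{'xy': [249.8, 256.0], 'p': 0.91} [ 0.53035936 -0.04354208  0.0425    ]
```

View pics/f.png

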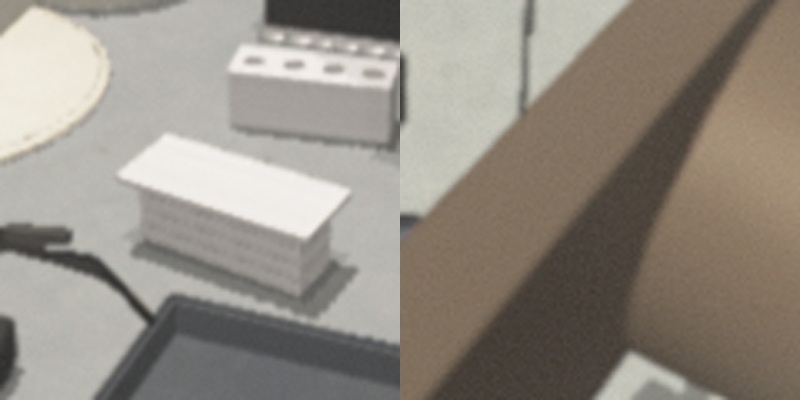

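The side view shows the plate flat and centred on the pile, with an even overhang. It measures (0.530, -0.044) against a pile centre of about (0.530, -0.045). The arm hides the pile in the top view, so the side view is the only check.

```bash
python3 -c "
from h import *
print(job.finish_job())"
```

```text
the job is handed in; nothing more can be done
None
```

The plate lies flat, centred and lengthwise on the pile of four bars, with the gripper clear; I handed the job in after about 16 s of the 51 s allowed, and no verdict came back.

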